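# Load the demagnetiser at the watchmaker's bench

### The job

Slide the white parts tray along the bench into the tunnel of the blue-grey demagnetiser until it is fully home against the back stop; the parts lie loose, so keep the tray flat on the bench all the way. Only when the tray is home, press the blue key on top and let it come back up, then press the green key and let it come up. Do not press the red key, and leave the other things on the bench where they are.

Things in the scene. Friction and masses are not known exactly. Their poses are not given: they have to be found in the camera images.
- tray: white open-topped plastic parts tray, 145 x 64 x 30 mm high (walls 4 mm), about 0.25 kg, with gear wheels lying in its three compartments; lies flat on the bench in front of the tunnel, somewhat askew and to one side. Origin: centre of its underside; x runs along its 145 mm length (towards the tunnel), y across, z up
- demag: bench demagnetiser, fixed: blue-grey metal housing 150 x 150 x 60 mm high with a straight tunnel at bench level (the bench is its floor), 68 mm wide (y -34 to 34 mm) and 34 mm high. Origin: centre of its underside; x points into the tunnel, whose mouth is in the face at x = -75 mm and flares to 100 mm wide over the first 20 mm; y across, z up
- tunnel_end (a point): middle of the tunnel's back stop, at bench level, 55 mm beyond the demagnetiser's origin along its x. With the tray fully home its leading end is here, its centre 72.5 mm nearer the mouth (demagnetiser x = -17.5 mm), and its tail stands 15 mm out of the mouth
- blue_key_top (a point): top centre of the blue round push key, 30 mm across, that stands on the demagnetiser's roof; this point is 82 mm above the bench at rest. The three keys stand in a row across the roof, 50 mm apart, 25 mm behind the roof's middle (away from the mouth), in an order that changes
- green_key_top (a point): top centre of the green round push key, 30 mm across, that stands on the demagnetiser's roof; this point is 82 mm above the bench at rest. The three keys stand in a row across the roof, 50 mm apart, 25 mm behind the roof's middle (away from the mouth), in an order that changes
- red_key_top (a point): top centre of the red (stop, not to be pressed) round push key, 30 mm across, that stands on the demagnetiser's roof; this point is 82 mm above the bench at rest. The three keys stand in a row across the roof, 50 mm apart, 25 mm behind the roof's middle (away from the mouth), in an order that changes
- blue_key (a joint): travel of the blue key: 0 at rest, 0.006 m fully pressed (spring, about 5 N); it counts as pressed beyond 0.003 m
- green_key (a joint): travel of the green key: 0 at rest, 0.006 m fully pressed (spring, about 5 N); it counts as pressed beyond 0.003 m
- red_key (a joint): travel of the red key: 0 at rest, 0.006 m fully pressed (spring, about 5 N); it counts as pressed beyond 0.003 m
- die_stack: dark steel stack of grooved discs, 52 mm across, 48 mm high, bystander; origin under its centre
- loupe: black eye loupe standing on its wide end, 48 mm across, 42 mm high, bystander; origin under its centre
- jar: glass jar with metal cap, 56 mm across, 65 mm high, bystander; origin under its centre
- screwdriver: red-handled screwdriver, 150 mm long, lying, bystander; origin under its middle, x along it towards the blade
- brush: wooden-handled flat brush, 160 mm long, lying, bystander; origin under its middle, x along it towards the bristles

How it is judged:
By the outcome, as a careful person would: the job done as asked, in the order asked, and still so for the second after the job is handed in, with the robot touching nothing.
It also fails if it takes over 64 s, if anything falls off the work surface, if the arm or the gripper's body presses on something with over 40 N, if the wrist force passes 120 N, or if a joint passes its speed limit or range.

### The arm

A 6-joint arm with a two-finger parallel gripper is mounted at the origin on the work surface. World frame = base frame: x ahead of the robot, y to its left, z up, the work surface at z = 0. Lengths are in m, angles in rad, forces in N, time in s.
With the tool pointing down it reaches from about 0.35 to 0.775 m from the base axis. Payload 7.3 kg.
Tool frame: the origin (TCP) lies between the finger pads; the fingertips stand 14 mm ahead of it and the grasp point (between the pads) lies 5 mm behind it; z points along the fingers, y is the line along which they close (so a half turn about z gives the same grasp; the last joint's range is limited). The gripper opens to 92 mm and grips with 3 to 60 N. Pads are 19 mm wide; open, the fingers measure 130 mm over their backs; the gripper's body (75 mm by 190 mm) begins 47 mm behind the grasp point.
Start: joints at [1.138, 0.342, 1.524, -0, 1.275, -0.146], TCP at [0.148, 0.504, 0.241] pointing down, gripper open.
Joint ranges: [-2.53, 2.53], [-0.77, 2.02], [0.04, 2.7], [-1, 4.14], [0.28, 2.66], [-3.11, 3.11]. Speed limits (rad/s): [2.57, 2.57, 3.14, 3.14, 3.14, 3.14].

### API

Orientations are given as [roll, pitch, yaw] about the fixed x, y, z axes, in that order (R = Rz(yaw) Ry(pitch) Rx(roll)).
In Python, from cell import robot, eyes gives the robot as it stands. The module is installed in compiled form; this text tells all that it offers.
- The arm moves only by the shell command python3 -m handwheel 'ROWS' [FORCE]. ROWS is JSON, one flat list of numbers, 5 for each row, row after row: the shift along the world's x, y, z in mm, then the turn about the world's z in rad, then the opening, from 0 (shut) to 1 (fully open). In form: [x, y, z, spin, jaw, x, y, z, spin, jaw, ...]. A call has 1 to 8 rows; each row shifts and turns the commanded pose from where the row before left it; what a row does not reach is not made up. A row lasts 1/10 s, in which the tool goes at most 50 mm and 8.59 degrees, less where a joint would pass 70% of its speed; a pose out of reach is approached as far as the arm can. A call with a gripper value outside its range is refused whole. The fingers move at their own pace and stop on an object; FORCE is the grip in N (left out, the last holds). Time passes only in rows, so rows that do not move let the fingers close. It gives the time, the measured TCP pose, the force, the opening and the grip force at its end, in the units of the state.
- robot.observe(): the state, without advancing time (a new reading comes with each control period).
- eyes.read_camera(name): name is "side" or "top" or "wrist"; returns (picture, depth): 384x512x3 uint8, blue, green, red; 384x512 float32, m along the optical axis (not along the pixel's ray), 0 where there is no reading.
- eyes.calibration(name): a dict with "fx", "fy", "cx", "cy" (pixels), "world_to_cam" (4x4, takes a point from world to camera coordinates). Camera axes: x right, y down, z forward; pixel columns grow to the right and rows downward; lengths in m; the calibration is good to about 2 mm. The wrist camera is an equidistant fisheye: a pixel r from the principal point sees the ray r / f radians off the axis. A picture is of the moment at which its call begins: read the wrist's pose just before it. calibration takes no time and is no camera call; for the wrist camera it gives the pose at the moment of the call.
- robot.hand_in(): hands the job in; it is judged then, once.
The state is a dict: "time": time; "qpos": joint angles; "qvel": joint speeds; "joint_efforts": joint torques, N m; "tool_pos": TCP position; "tool_rot": TCP orientation; "contact_force": force on the tool from outside, world axes, zero at the start; "torque": the same for the moment, N m; "opening": finger opening in m; "grip_force": force on a finger pad.
Only numpy, scipy, OpenCV 4.12 (cv2) and the standard library are available. Lean on these libraries where they do the work, as an engineer would, in place of code of your own. Each camera call takes 0.05 s, during which the arm holds its last target. There are 200 camera calls.

## Working session

There is one attempt and no reset: what is moved stays moved. The work goes in short steps, Python scripts to look and compute and a shell command to move; the robot and the scene stay as the last step left them, time stands still between calls to the robot, and variables do not carry over. Pictures are saved under pics/ and viewed, at most 10 in all, crops included, and the job is handed in when it is done.

```bash
mkdir -p pics; cat > h.py <<'E'
import numpy as np, cv2
from cell import robot, eyes
def snap(n,f):
    p,d=eyes.read_camera(n); cv2.imwrite(f'pics/{f}.png',p); np.save(f'pics/{f}.npy',d); return p,d
def w(n,u,v,d=None,z=None):
    c=eyes.calibration(n); M=np.linalg.inv(np.array(c['world_to_cam']))
    r=np.array([(u-c['cx'])/c['fx'],(v-c['cy'])/c['fy'],1.])
    if d is not None: return (M@np.r_[r*d,1])[:3]
    o=M[:3,3]; g=M[:3,:3]@r; return o+g*(z-o[2])/g[2]
E
python3 - <<'E'
from h import *
for n in('top','side'):
    p,d=snap(n,n+'1'); c=eyes.calibration(n); print(n,c['fx'],np.round(c['world_to_cam'],3).tolist())
a=cv2.imread('pics/top1.png'); cv2.imwrite('pics/top1b.png',cv2.resize(a,(800,600)))
a=cv2.imread('pics/side1.png'); cv2.imwrite('pics/side1b.png',cv2.resize(a,(800,600)))
E
```

```text
top 474.0103849912094 [[-0.022, -0.999, -0.03, 0.015], [-0.984, 0.027, -0.174, 0.589], [0.175, 0.026, -0.984, 1.347], [0.0, 0.0, 0.0, 1.0]]
side 411.6066264602388 [[0.955, -0.296, 0.009, -0.565], [-0.211, -0.702, -0.681, 0.16], [0.208, 0.648, -0.733, 1.201], [0.0, 0.0, 0.0, 1.0]]
```

View pics/top1b.png

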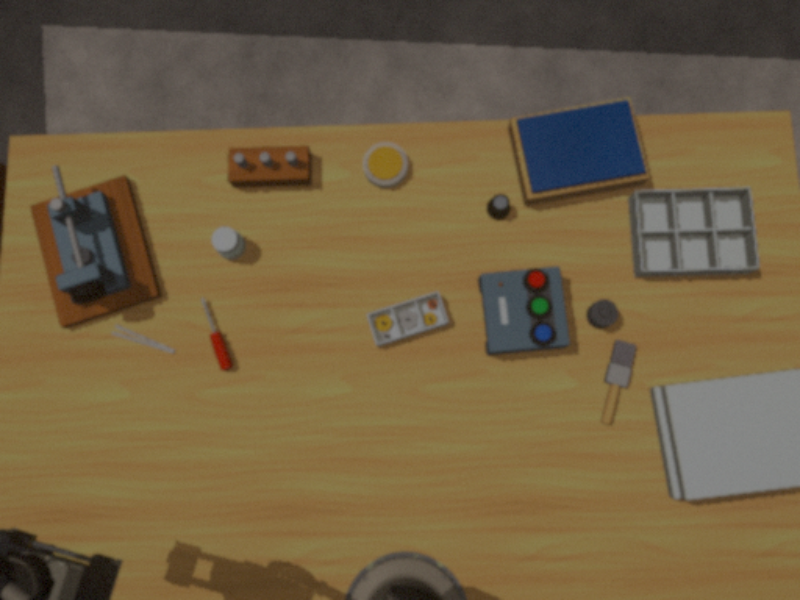

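View pics/side1b.png

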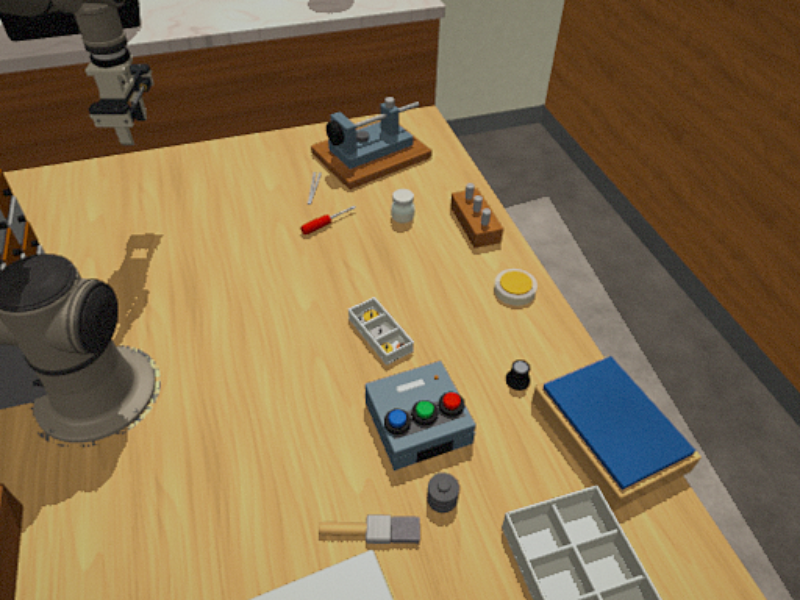

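Top view (800×600 scaling): the tray is at (410,320), askew by about 15°. The demagnetiser is at (525,311) with its mouth to the left (+y). The keys are red (537,280), green (540,306) and blue (543,332). The side view shows the same order. I'll enlarge both views to measure.

```bash
python3 - <<'E'
import cv2,numpy as np
a=cv2.imread('pics/top1.png')[160:232,228:374]; t=cv2.resize(a,None,fx=5.4,fy=5.4,interpolation=cv2.INTER_CUBIC)
a=cv2.imread('pics/side1.png')[185:300,215:310]; s=cv2.resize(a,None,fx=5,fy=5,interpolation=cv2.INTER_CUBIC)
cv2.imwrite('pics/tc.png',t);cv2.imwrite('pics/sc.png',s);print(t.shape,s.shape)
E
```

```text
(389, 788, 3) (575, 475, 3)
```

View pics/tc.png

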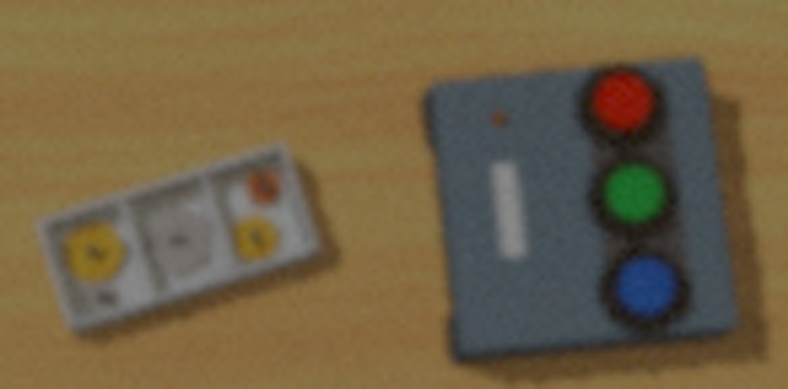

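View pics/sc.png

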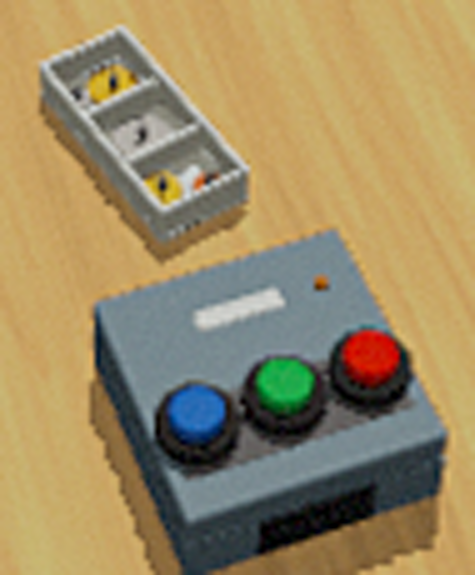

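The top crop shows the tray rim corners (38,218), (285,147), (322,255), (72,332) and the roof corners (430,88), (702,62), (735,330), (455,350). The keys there are red (625,100), green (635,193) and blue (648,287). The side crop shows the same points, so I can triangulate.

```bash
cat > tri.py <<'E'
from h import *
T=dict(tFx=(38,218),lFx=(285,147),lNx=(322,255),tNx=(72,332),mF=(430,88),bF=(702,62),bN=(735,330),mN=(455,350),red=(625,100),green=(635,193),blue=(648,287))
S=dict(tFx=(122,27),lFx=(248,172),lNx=(163,213),tNx=(42,65),mF=(335,230),bF=(445,437),bN=(190,520),mN=(95,308),red=(371,355),green=(285,384),blue=(196,412))
ct,cs=eyes.calibration('top'),eyes.calibration('side')
P=lambda c:np.array([[c['fx'],0,c['cx']],[0,c['fy'],c['cy']],[0,0,1]])@np.array(c['world_to_cam'])[:3]
R={}
for k in T:
    a=(np.array(T[k],float)+.5)/5.4-.5+[228,160]; b=(np.array(S[k],float)+.5)/5-.5+[215,185]
    X=cv2.triangulatePoints(P(ct),P(cs),a,b)[:,0]; X=X[:3]/X[3]
    zz=.03 if k[0] in'tl' else .082 if k in('red','green','blue') else .06
    print(k,np.round(X*1000,1),'top@z',np.round(w('top',*a,z=zz)*1000)[:2],'side@z',np.round(w('side',*b,z=zz)*1000)[:2])
    R[k]=(w('top',*a,z=zz)+w('side',*b,z=zz))/2
a=lambda p,q:np.degrees(np.arctan2(*(R[q]-R[p])[[1,0]]))
print('tray c',sum(R[k] for k in('tFx','lFx','lNx','tNx'))/4,a('tFx','lFx'),a('tNx','lNx'),a('tNx','tFx')-90)
print('dem c',sum(R[k] for k in('mF','bF','bN','mN'))/4,a('mF','bF'),a('mN','bN'),a('mN','mF')-180,a('bN','bF')-180,a('blue','red')-180)
E
python3 tri.py
```

```text
tFx [556.8  59.4  27.9] top@z [556.  59.] side@z [558.  58.]
lFx [595.1 -78.8  26.2] top@z [592. -78.] side@z [598. -82.]
lNx [534.4 -97.2  29.9] top@z [531. -97.] side@z [539. -97.]
tNx [495.5  41.5  28.4] top@z [492.  42.] side@z [500.  40.]
mF [ 620.6 -158.    56.2] top@z [ 617. -157.] side@z [ 624. -161.]
bF [ 630.1 -306.1   56.5] top@z [ 627. -305.] side@z [ 632. -308.]
bN [ 484.5 -314.6   57.6] top@z [ 481. -314.] side@z [ 489. -316.]
mN [ 476.7 -165.8   48.8] top@z [ 474. -165.] side@z [ 477. -174.]
red [ 605.2 -259.4   78.6] top@z [ 603. -259.] side@z [ 606. -262.]
green [ 555.3 -262.3   76.7] top@z [ 553. -261.] side@z [ 556. -266.]
blue [ 504.7 -266.    78. ] top@z [ 502. -265.] side@z [ 506. -269.]
tray c [ 0.54550344 -0.01944191  0.03      ] -74.60835048917781 -74.11450650188016 -73.82638018513009
dem c [ 0.55250799 -0.23737028  0.06      ] -86.33109826110937 -86.38667009944244 -175.97007819320658 -176.68291935775986 -176.1278974237184
```

```bash
python3 -c "
from h import *
s=robot.observe();print(s['time'],s['tool_pos'],s['tool_rot'],s['opening'],s['contact_force'])
c=eyes.calibration('wrist');print(c['fx'],c['cx'],c['cy'],np.round(np.linalg.inv(c['world_to_cam']),3))"
```

```text
0.1 [0.14835902 0.50325649 0.24012045] [-3.14025398e+00 -2.10450479e-04  2.85472736e+00] 0.09195178844864256 [-0.3630982   0.47302257  0.35282704]
297.3186396354542 254.0957101225371 194.27841387985725 [[ 0.283  0.923  0.262  0.078]
 [ 0.959 -0.272 -0.078  0.524]
 [-0.001  0.273 -0.962  0.384]
 [ 0.     0.     0.     1.   ]]
```

```bash
python3 -m handwheel '[24,-30,0,-0.063,1,24,-30,0,-0.063,1,24,-30,0,-0.063,1,24,-30,0,-0.063,1,24,-30,0,-0.063,1,24,-30,0,-0.063,1,24,-30,0,-0.063,1,24,-30,0,-0.063,1]' && python3 -m handwheel '[24,-30,0,-0.063,1,24,-30,0,-0.063,1,24,-30,0,-0.063,1,24,-30,0,-0.063,1,24,-30,0,-0.063,1,24,-30,0,-0.063,1,24,-30,0,-0.063,1,24,-30,0,-0.063,1]' && python3 -m handwheel '[0,0,0,0,1,0,0,0,0,1]'
python3 - <<'E'
from h import *
c=eyes.calibration('wrist');np.save('pics/w1cal.npy',c['world_to_cam']);p,d=snap('wrist','w1')
cv2.imwrite('pics/w1b.png',cv2.resize(p,(800,600),interpolation=cv2.INTER_CUBIC))
E
```

```text
time: 0.9
tool_pos: [0.341, 0.2622, 0.2406]
tool_rot: [-3.141, -0.0, 2.348]
contact_force: [0.6, 0.0, 0.2]
opening: 0.0917
grip_force: 0.0
time: 1.7
tool_pos: [0.5331, 0.0222, 0.2404]
tool_rot: [-3.141, -0.0, 1.844]
contact_force: [0.2, -0.5, 0.1]
opening: 0.0919
grip_force: 0.0
time: 1.9
tool_pos: [0.5322, 0.0232, 0.24]
tool_rot: [-3.14, -0.001, 1.846]
contact_force: [-0.4, -0.3, 0.2]
opening: 0.0919
grip_force: 0.0
```

View pics/w1b.png

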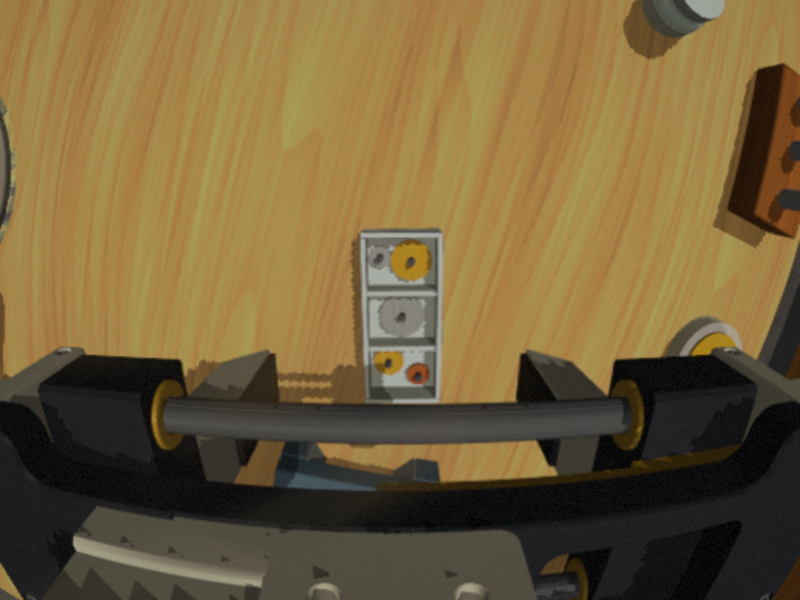

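The wrist view shows the tray rim corners at about (361,231), (441,231), (439,402) and (367,400). The tray sits nearly square to the gripper, and the demagnetiser is hidden by the gripper body.

```bash
cat >> h.py <<'E'
def ww(u,v,z,M,c):
    M=np.linalg.inv(M); q=np.array([u-c['cx'],v-c['cy']]); r=np.hypot(*q); t=r/c['fx']
    g=M[:3,:3]@np.r_[q/r*np.sin(t),np.cos(t)]; o=M[:3,3]; return o+g*(z-o[2])/g[2]
E
python3 - <<'E'
from h import *
M=np.load('pics/w1cal.npy');c=eyes.calibration('wrist')
X=[ww((u+.5)/1.5625-.5,(v+.5)/1.5625-.5,.03,M,c)[:2] for u,v in((361,231),(441,231),(439,402),(367,400))]
X=np.array(X);print(X.round(4),X.mean(0))
for a,b in((0,3),(1,2),(0,1)): e=X[b]-X[a];print(np.degrees(np.arctan2(e[1],e[0])),np.hypot(*e))
E
```

```text
[[ 0.4967  0.0455]
 [ 0.5556  0.0622]
 [ 0.5974 -0.0772]
 [ 0.5375 -0.092 ]] [ 0.54678457 -0.015394  ]
-73.4837321416596 0.14338439718492005
-73.33158815782421 0.1454994599159239
15.816770767284535 0.06126108462472347
```

```bash
python3 -m handwheel '[3,-2,-30,0,1,0,0,-30,0,1,0,0,-30,0,1,0,0,-30,0,1,0,0,-30,0,1,0,0,-30,0,1,0,0,-20,0,1,0,0,-10,0,1]' && python3 -m handwheel '[0,0,-6,0,1,0,0,-4,0,1,0,0,0,0,1,0,0,0,0,0.6,0,0,0,0,0.6,0,0,0,0,0.6,0,0,0,0,0.6,0,0,0,0,0.6]' 12 && python3 -m handwheel '[0,0,0,0,0.6,0,0,0,0,0.6,0,0,0,0,0.6]'
```

```text
time: 2.75
tool_pos: [0.5338, 0.023, 0.0293]
tool_rot: [-3.139, -0.001, 1.849]
contact_force: [-0.5, 0.2, -0.0]
opening: 0.0917
grip_force: 0.0
time: 3.55
tool_pos: [0.5357, 0.0215, 0.021]
tool_rot: [3.141, 0.0, 1.847]
contact_force: [0.3, -1.0, 2.4]
opening: 0.0641
grip_force: 12.0
time: 3.85
tool_pos: [0.5357, 0.0215, 0.021]
tool_rot: [3.141, 0.0, 1.847]
contact_force: [-1.5, 0.2, 4.8]
opening: 0.0641
grip_force: 12.0
```

```bash
python3 -m handwheel '[0.6,-6.3,0,-0.0265,0.6,0.6,-6.3,0,-0.0265,0.6,0.6,-6.3,0,-0.0265,0.6,0.6,-6.3,0,-0.0265,0.6,0.6,-6.3,0,-0.0265,0.6,0.6,-6.3,0,-0.0265,0.6,0.6,-6.3,0,-0.0265,0.6,0.6,-6.3,0,-0.0265,0.6]' && python3 -m handwheel '[0,0,0,0,0.6,0,0,0,0,0.6]'
python3 - <<'E'
from h import *
p,_=snap('top','top2');q,_=snap('side','side2')
t=cv2.resize(p[160:232,258:374],None,fx=4,fy=4,interpolation=cv2.INTER_CUBIC)
s=cv2.resize(q[165:300,215:310],None,fx=3.3,fy=3.3,interpolation=cv2.INTER_CUBIC)
o=np.zeros((446,800,3),np.uint8);o[:t.shape[0],:t.shape[1]]=cv2.convertScaleAbs(t,alpha=1.5);o[:s.shape[0],470:470+s.shape[1]]=s;cv2.imwrite('pics/c2.png',o);print(t.shape,s.shape)
E
```

```text
time: 4.65
tool_pos: [0.5406, -0.0288, 0.021]
tool_rot: [3.141, -0.001, 1.632]
contact_force: [0.8, 4.2, 5.2]
opening: 0.0642
grip_force: 12.0
time: 4.85
tool_pos: [0.5407, -0.0297, 0.021]
tool_rot: [3.141, 0.0, 1.633]
contact_force: [-0.2, -0.5, 4.8]
opening: 0.0638
grip_force: 12.0
(288, 464, 3) (446, 314, 3)
```

View pics/c2.png

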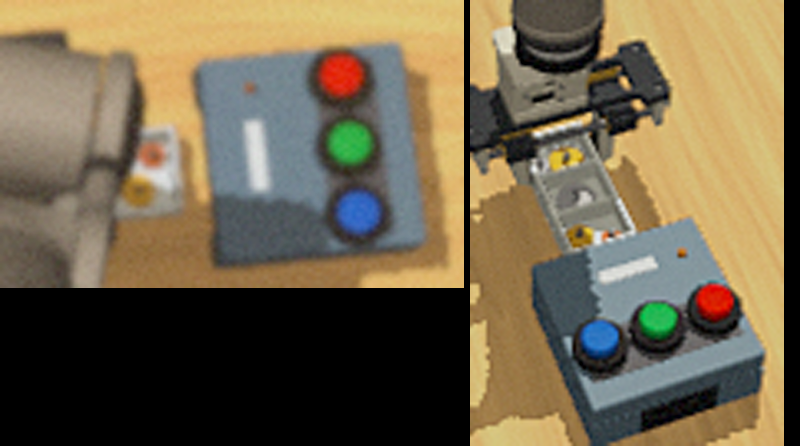

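The tray has been turned and its leading corners are at (176,128) and (184,212) in the top crop. The roof corners are at (198,65), (400,43), (425,247) and (218,265). I'll check the lateral error within this one camera.

```bash
python3 - <<'E'
from h import *
f=lambda u,v,z:w('top',(u+.5)/4-.5+258,(v+.5)/4-.5+160,z=z)[:2]*1000
D=np.array([f(*k,.06) for k in((198,65),(400,43),(425,247),(218,265))]);L=np.array([f(*k,.03) for k in((176,128),(184,212))])
K=np.array([f(*k,.082) for k in((341,75),(349,144),(358,211))])
ax=(D[1]+D[2]-D[0]-D[3]);ax/=np.hypot(*ax);n=np.array([-ax[1],ax[0]])
print(D.round(),L.round(),K.round(1));print('heading',np.degrees(np.arctan2(ax[1],ax[0])))
kr=K[0]-K[2];print('keyrow',np.degrees(np.arctan2(kr[1],kr[0]))-90, (K.mean(0)-D.mean(0))@n)
lr=L[0]-L[1];print('tray end',np.degrees(np.arctan2(lr[1],lr[0]))-90)
print('axial',(L.mean(0)-D.mean(0))@ax,'lat',(L.mean(0)-D.mean(0))@n,'green lat ref',(L.mean(0)-K[1])@n)
E
```

```text
[[ 617. -157.]
 [ 629. -305.]
 [ 479. -314.]
 [ 470. -165.]] [[ 575. -141.]
 [ 512. -145.]] [[ 602.2 -257.2]
 [ 551.9 -260.2]
 [ 503.5 -263.9]]
heading -85.86124087049757
keyrow -86.15694908247 2.1136727142997245
tray end -86.9146264970711
axial -92.51728261927288 lat 1.8624723003767354 green lat ref 0.4158296018042318
```

```bash
python3 -m handwheel '[0.2,-5,0,0,0.6,0.2,-5,0,0,0.6,0.2,-5,0,0,0.6,0.2,-5,0,0,0.6,0.2,-5,0,0,0.6,0.2,-5,0,0,0.6,0.2,-5,0,0,0.6,0.2,-5,0,0,0.6]' && python3 -m handwheel '[0.3,-4,0,0,0.6,0.2,-4,0,0,0.6,0.3,-4,0,0,0.6,0.2,-4,0,0,0.6]'
```

```text
time: 5.75
tool_pos: [0.542, -0.0686, 0.021]
tool_rot: [3.141, -0.001, 1.633]
contact_force: [-0.0, 5.3, 5.5]
opening: 0.064
grip_force: 12.0
time: 6.15
tool_pos: [0.543, -0.0845, 0.021]
tool_rot: [3.141, -0.001, 1.633]
contact_force: [-0.5, 6.3, 6.4]
opening: 0.0638
grip_force: 12.0
```

```bash
python3 -m handwheel '[0.3,-4,0,0,0.6,0.3,-4,0,0,0.6,0.3,-4,0,0,0.6,0.2,-4,0,0,0.6,0.3,-4,0,0,0.6,0.2,-4,0,0,0.6,0.3,-4,0,0,0.6]' && python3 -m handwheel '[0.3,-4,0,0,0.6,0.3,-4,0,0,0.6,0.3,-4,0,0,0.6,0.2,-4,0,0,0.6,0.3,-4,0,0,0.6,0.2,-4,0,0,0.6,0,0,0,0,0.6]'
```

```text
time: 6.85
tool_pos: [0.5448, -0.1124, 0.021]
tool_rot: [3.141, -0.001, 1.633]
contact_force: [-0.7, 6.0, 7.7]
opening: 0.0639
grip_force: 12.0
time: 7.55
tool_pos: [0.5465, -0.1371, 0.021]
tool_rot: [3.141, -0.0, 1.633]
contact_force: [-0.5, 2.6, 6.7]
opening: 0.0642
grip_force: 12.0
```

```bash
python3 -m handwheel '[0,0,0,0,1,0,0,0,0,1,0,0,0,0,1,0,0,0,0,1,0,0,0,0,1]' && python3 -m handwheel '[0,0,20,0,1,0,0,30,0,1,-1,20,0,0,0,-1,20,0,0,0,-1,13,0,0,0,0,0,0,0,0,0,0,0,0,0,0,0,0,0,0]' && python3 -m handwheel '[0,0,0,0,0,0,0,-20,0,0,0,0,-20,0,0,0,0,-10,0,0,0,0,0,0,0]'
```

```text
time: 8.05
tool_pos: [0.5463, -0.1369, 0.0206]
tool_rot: [-3.141, -0.0, 1.635]
contact_force: [-0.3, 1.0, 0.5]
opening: 0.0912
grip_force: 0.0
time: 8.85
tool_pos: [0.5436, -0.0845, 0.0706]
tool_rot: [3.141, 0.0, 1.634]
contact_force: [0.2, -0.1, 0.1]
opening: 0.0489
grip_force: 0.0
time: 9.35
tool_pos: [0.5425, -0.084, 0.0194]
tool_rot: [-3.139, -0.001, 1.634]
contact_force: [0.6, -0.3, -1.0]
opening: 0.0083
grip_force: 0.0
```

```bash
python3 -m handwheel '[0.3,-5,0,0,0,0.3,-5,0,0,0,0.3,-5,0,0,0,0.3,-5,0,0,0,0.3,-5,0,0,0,0.3,-5,0,0,0,0.3,-5,0,0,0]' && python3 -m handwheel '[0.2,-3,0,0,0,0.2,-3,0,0,0,0.2,-3,0,0,0]'&& python3 -m handwheel '[0.1,-2,0,0,0]'&& python3 -m handwheel '[0.1,-2,0,0,0]'&& python3 -m handwheel '[0.1,-2,0,0,0]'
```

```text
time: 10.05
tool_pos: [0.5456, -0.1191, 0.0209]
tool_rot: [3.141, -0.0, 1.635]
contact_force: [0.5, 3.6, 3.4]
opening: 0.0005
grip_force: 1.8
time: 10.35
tool_pos: [0.5461, -0.128, 0.0207]
tool_rot: [-3.142, -0.0, 1.635]
contact_force: [0.6, 3.9, 3.2]
opening: 0.0005
grip_force: 1.8
time: 10.45
tool_pos: [0.5462, -0.13, 0.0207]
tool_rot: [-3.142, -0.0, 1.635]
contact_force: [-0.3, 3.2, 3.6]
opening: 0.0009
grip_force: 1.8
time: 10.55
tool_pos: [0.5463, -0.1319, 0.0207]
tool_rot: [-3.142, -0.0, 1.635]
contact_force: [-0.2, 4.1, 2.4]
opening: 0.0003
grip_force: 1.7
time: 10.65
tool_pos: [0.5464, -0.1339, 0.0207]
tool_rot: [3.142, 0.0, 1.635]
contact_force: [0.0, 3.7, 1.9]
opening: 0.0008
grip_force: 1.6
```

```bash
for i in 1; do python3 -m handwheel '[0.1,-1.5,0,0,0]'; python3 -m handwheel '[0.1,-1.5,0,0,0]'; python3 -m handwheel '[0.1,-1,0,0,0]';python3 -m handwheel '[0.1,-1,0,0,0]'; done | grep -E "pos|contact"
```

```text
tool_pos: [0.5465, -0.1354, 0.0207]
contact_force: [0.1, 8.6, 3.9]
tool_pos: [0.5464, -0.1355, 0.0207]
contact_force: [1.0, 15.0, 6.3]
tool_pos: [0.5464, -0.1355, 0.0207]
contact_force: [1.0, 17.5, 6.6]
tool_pos: [0.5464, -0.1356, 0.0208]
contact_force: [1.9, 22.0, 7.9]
```

```bash
python3 -m handwheel '[0,10,0,0,0,0,10,0,0,0,0,0,30,0,0,0,0,40,0,0,0,0,40,0,0,0,0,0,0,0]'
python3 - <<'E'
from h import *
p,_=snap('top','top3');q,_=snap('side','side3')
t=cv2.resize(p[160:232,258:374],None,fx=4,fy=4,interpolation=cv2.INTER_CUBIC)
s=cv2.resize(q[165:300,215:310],None,fx=3.3,fy=3.3,interpolation=cv2.INTER_CUBIC)
o=np.zeros((446,800,3),np.uint8);o[:t.shape[0],:t.shape[1]]=cv2.convertScaleAbs(t,alpha=1.5);o[:s.shape[0],470:470+s.shape[1]]=s;cv2.imwrite('pics/c3.png',o)
E
```

```text
time: 11.65
tool_pos: [0.5497, -0.12, 0.1361]
tool_rot: [3.132, 0.005, 1.635]
contact_force: [0.1, -0.2, -0.2]
opening: 0.0007
grip_force: 0.0
```

View pics/c3.png

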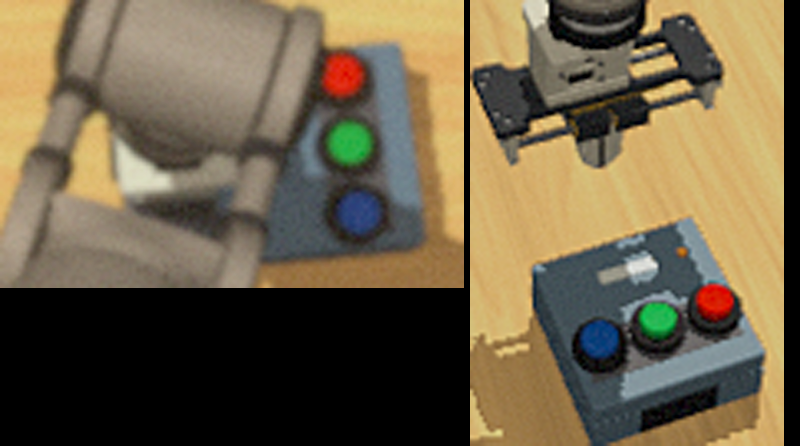

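The tray is out of sight inside the tunnel and the keys are unpressed: blue (358,212), green (349,144), red (342,75) in the top crop. Next I'll move over the blue key.

```bash
python3 -m handwheel '[-9,-28,0,0,0,-9,-28,0,0,0,-9,-28,0,0,0,-9,-28,0,0,0,-9,-28,0,0,0,0,0,0,0,0,0,0,-15,0,0,0,0,0,0,0]'; python3 -m handwheel '[0,0,-15,0,0,0,0,-7,0,0,0,0,0,0,0]'
```

```text
time: 12.55
tool_pos: [0.5002, -0.2575, 0.1127]
tool_rot: [-3.137, -0.004, 1.634]
contact_force: [-0.3, 0.4, -0.4]
opening: 0.0003
grip_force: 0.0
time: 12.85
tool_pos: [0.5014, -0.2578, 0.0929]
tool_rot: [-3.14, -0.002, 1.635]
contact_force: [-1.2, 1.9, 3.5]
opening: 0.0008
grip_force: 1.6
```

```bash
python3 -m handwheel '[0,0,-2,0,0,0,0,0,0,0]'|grep -E "pos|cont"; python3 -m handwheel '[0,0,-2,0,0,0,0,0,0,0]'|grep -E "pos|cont"; python3 -m handwheel '[0,0,-1,0,0,0,0,0,0,0]'|grep -E "pos|cont"
```

```text
tool_pos: [0.5017, -0.2582, 0.092]
contact_force: [-1.4, 3.4, 3.5]
tool_pos: [0.5019, -0.2585, 0.0903]
contact_force: [-1.5, 3.6, 5.2]
tool_pos: [0.5019, -0.2586, 0.0901]
contact_force: [-3.2, 4.3, 13.0]
```

```bash
python3 -m handwheel '[0,0,10,0,0,0,0,22,0,0,0,0,0,0,0,17,0,0,0,0,17,-1,0,0,0,17,-1,0,0,0,0,0,0,0,0]'; python3 -m handwheel '[0,0,-15,0,0,0,0,-10,0,0,0,0,-3,0,0,0,0,0,0,0]'
```

```text
time: 14.15
tool_pos: [0.5542, -0.2611, 0.1199]
tool_rot: [3.141, 0.001, 1.636]
contact_force: [-0.7, 0.3, 0.2]
opening: 0.0004
grip_force: 0.0
time: 14.55
tool_pos: [0.5519, -0.2607, 0.0924]
tool_rot: [-3.14, -0.001, 1.635]
contact_force: [-2.5, 1.4, 3.9]
opening: 0.0008
grip_force: 1.8
```

```bash
python3 -m handwheel '[0,0,-2,0,0,0,0,0,0,0]'|grep -E "pos|cont"; python3 -m handwheel '[0,0,-2,0,0,0,0,0,0,0]'|grep -E "pos|cont"; python3 -m handwheel '[0,0,10,0,0,0,0,30,0,0,0,0,40,0,0,0,40,40,0,0,0,45,30,0,0,0,45,0,0,0,0,45,0,0,0]';python3 -m handwheel '[0,45,0,0,0,-20,40,0,0,0,-20,40,0,0,0,0,0,0,0,0,0,0,0,0,0]'
python3 - <<'E'
from h import *
p,_=snap('top','top4');q,_=snap('side','side4')
t=cv2.resize(p[150:232,228:374],None,fx=3.1,fy=3.1,interpolation=cv2.INTER_CUBIC)
s=cv2.resize(q[165:300,215:310],None,fx=3.3,fy=3.3,interpolation=cv2.INTER_CUBIC)
o=np.zeros((446,800,3),np.uint8);o[:t.shape[0],:t.shape[1]]=cv2.convertScaleAbs(t,alpha=1.5);o[:s.shape[0],470:470+s.shape[1]]=s;cv2.imwrite('pics/c4.png',o)
E
```

```text
tool_pos: [0.5524, -0.2608, 0.0911]
contact_force: [-3.6, 0.1, 5.7]
tool_pos: [0.5527, -0.2609, 0.0902]
contact_force: [-5.5, 1.8, 12.4]
time: 15.65
tool_pos: [0.5534, -0.0926, 0.2332]
tool_rot: [3.138, 0.001, 1.634]
contact_force: [0.5, -0.3, -0.8]
opening: 0.0002
grip_force: 0.0
time: 16.15
tool_pos: [0.5131, 0.0319, 0.2323]
tool_rot: [3.14, 0.0, 1.637]
contact_force: [-0.2, 0.0, 0.3]
opening: 0.0002
grip_force: 0.0
```

View pics/c4.png

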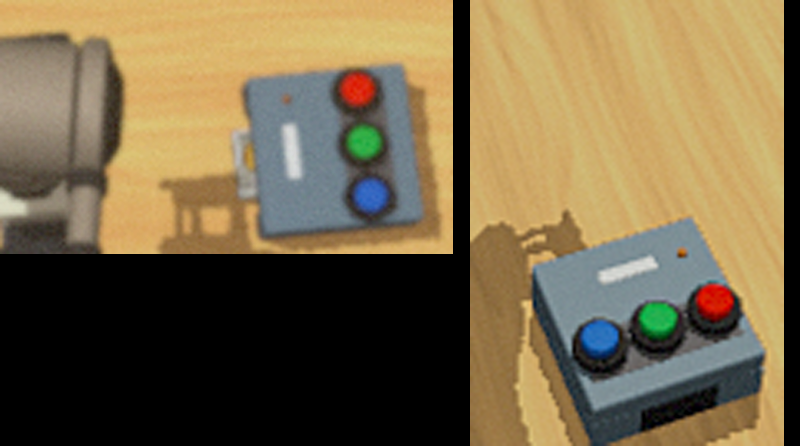

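The tray's tail stands a little out of the mouth (tail edge x≈234 in the crop), and all three keys are back up. I'll check the tail numerically and hand in if it fits.

```bash
python3 - <<'E'
from h import *
f=lambda u,v,z:w('top',(u+.5)/3.1-.5+228,(v+.5)/3.1-.5+150,z=z)[:2]*1000
t=(f(233,133,.03)+f(240,198,.03))/2; m=(f(247,80,.06)+f(262,236,.06))/2
out=t[1]-m[1]; print(t,m,out)
if 11<out<19: print(robot.hand_in())
E
```

```text
[ 540.91495909 -146.70920234] [ 543.95146278 -161.42306764] 14.713865299106914
the job is handed in; nothing more can be done
None
```

The tray is home against the back stop: its tail measures 14.7 mm out of the mouth, against the expected 15 mm. Blue and then green were each pressed fully and came back up, red was not touched, and the job is handed in.

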